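# Index the decorating turntable to its next hole

### The arm

A 7-joint arm with a two-finger parallel gripper is mounted at the origin on a cart in front of the work surface, level with it; the furniture and walls round the work are solid. World frame = base frame: x ahead of the robot, y to its left, z up, the work surface at z = 0. Lengths are in m, angles in rad, forces in N, time in s.
With the tool pointing down it reaches from about 0.4 to 0.9 m from the base axis. Payload 5.5 kg.
Tool frame: the origin (TCP) lies midway between the tips of the shut fingers; the grasp point (between the pads) lies 19 mm behind it (manip.grip_depth is the distance from the TCP to the grasp point, in m); z points along the fingers, y is the line along which they close (so a half turn about z gives the same grasp; the last joint's range is limited). The gripper opens to 92 mm and grips with 3 to 60 N. Pads are 19 mm wide; open, the fingers measure 130 mm over their backs; the gripper's body (75 mm by 190 mm) begins 47 mm behind the grasp point.
Start: joints at [1.608, 0.501, -0.427, 1.55, 0.221, 1.138, -0.21], TCP at [0.146, -0.633, 0.227] pointing down, gripper open.
Joint ranges: [-2.88, 2.88], [-0.31, 2.03], [-1.54, 1.56], [0.2, 2.42], [-1.41, 4.55], [0.19, 2.02], [-2.57, 2.57]. Speed limits (rad/s): [2.57, 2.57, 3.14, 3.14, 3.14, 3.14, 3.14].

### API

Orientations are given as a unit quaternion [x, y, z, w].
In Python, from bench import manip, effector, viewer gives the robot as it stands. Calls block until the motion is done:
- manip.move_pose(position, orientation): joint-space move of the TCP to a pose.
- manip.servo_line(position, ori=None, vel=0.15): straight line of the TCP; ori=None keeps the orientation; vel is the mean speed in m/s.
- manip.movej(angles): joint-space move.
- effector.open_jaws() and effector.close(f_grip=None): open the fingers fully, or close them until they stop; f_grip is the grip in N (None keeps the last).
- manip.sleep(seconds).
- manip.solve_ik(position, orientation): joint angles nearest the present ones, or None.
- viewer.get_image(name): name is "side" or "top"; returns the picture (480x640x3 uint8, red, green, blue); there is no depth.
- viewer.get_calibration(name): a dict with "vfov" (degrees; the focal length in pixels is half the picture's height over the tangent of half this angle, whatever the lens; pixels are square), "cx", "cy" (the principal point, pixels), "dist_coeffs" ([k1, k2, p1, p2, k3] as OpenCV has them; the pictures are not rectified), "eye" and "attitude" of the camera in the world. Camera axes: x right, y down, z forward; pixel columns grow to the right and rows downward; lengths in m; the calibration is good to about 2 mm. A picture is of the moment at which its call begins. get_calibration takes no time and is no camera call.
A pose or a line that the arm cannot do raises manip.PlanningError and nothing moves.
- manip.hand_in(): hands the job in; it is judged then, once.
Readings, each from a call of its own:
- manip.current_clock(): time.
- manip.current_q(): joint angles.
- manip.current_joint_velocities(): joint speeds.
- manip.current_tau(): joint torques, N m.
- manip.current_tool_pos(): TCP position.
- manip.current_tcp_rot(): TCP orientation.
- manip.current_force(): force on the tool from outside, world axes, zero at the start.
- manip.current_wrist_torque(): the same for the moment, N m.
- manip.current_finger_gap(): finger opening in m.
- manip.current_gripper_force(): force on a finger pad.
Only numpy, scipy, OpenCV 4.12 (cv2) and the standard library are available. Lean on these libraries where they do the work, as an engineer would, in place of code of your own. Each camera call takes 0.05 s, during which the arm holds its last target. There are 200 camera calls.

### The job

The indexing turntable carries a white tub that is being divided into equal sections. With the fingertips, press the red spring plunger right in, and push the table clockwise (seen from above) round to the very next hole, where the plunger springs up again and locks it; do not go past that hole. Grasp and lift nothing, leave the tub standing where it is on the table, and leave the things round about alone.

Things in the scene. Friction and masses are not known exactly. Their poses are not given: they have to be found in the camera images.
- table_centre (a point): Centre of the top face of the steel turntable disc (200 mm across, top 44 mm above the work surface), on its vertical turning axis. A grey ear, out to 155 mm from the axis, carries plunger and push plate and turns with the disc. z is up; x points from the axis to the plunger.
- index_base: The turntable's fixed foot with an aluminium index plate under the disc, 230 mm across, that has 8 notches in its rim (the holes), one every 45 degrees (0.785 rad). It cannot move. Origin on the turning axis at the work surface; x points to the hole in which the plunger stands at the start.
- plunger_top (a point): Centre of the flat top of the red plunger cap: 30 mm across, 130 mm from the turning axis, 72 mm above the work surface when up. It turns with the table and goes down 11 mm to a hard stop. The spring pushes up with 3 N when up, 6.3 N at the bottom. Nothing stands within 25 mm of its axis at the cap's height.
- push_plate (a point): Middle of the top edge, on the plunger's side, of the orange upright push plate: 36 mm wide along the radius, 10 mm thick, 44 to 98 mm above the work surface. Its face is 29 mm from the plunger's axis, on the clockwise side: a fingertip on the cap that moves clockwise drags the table by the cap or comes up against this plate. Pushing it turns the table clockwise.
- turntable (a joint): Angle of the table in rad: 0 in its first hole, growing clockwise seen from above; the next hole is at 0.785. With the plunger up in a hole it is locked with 0.02 rad of play either way; otherwise it turns with slight friction (0.12 N m) and stays where it is left.
- plunger (a joint): Travel of the plunger in m: 0 up in a hole (table locked), 0.011 right in; from 0.007 on the table turns. Let go between holes it stays down at 0.007, and springs up by itself as the table is pushed, plunger not pressed, over the next hole, which stops it there.
- white_tub: Small round white tub, 54 mm across, 37 mm high, loose (50 g), open at the top; stands near the middle of the turntable and rides round with it. Origin at the centre of its underside, z up.
- sanding_block: Cork sanding block, 60 x 101 x 32 mm, loose on the work surface; origin at the centre of its underside. Bystander.
- mug: Blue mug with a red inside, 83 mm across, 95 mm high, 117 mm over its handle, loose; origin at the centre of its underside. Bystander.
- water_jar: Clear empty glass jar that stands near the turntable (not the one at the back of the bench), 62 mm across, 84 mm high, loose; origin at the centre of its underside. Bystander.
There are look-alikes about, which are no part of the job. What is shaped like the white_tub but green or turquoise is not meant.

How it is judged:
By the outcome, as a careful person would: the job done as asked, in the order asked, and still so for the second after the job is handed in, with the robot touching nothing.
It also fails if it takes over 48 s, if anything falls off the work surface, if the arm or the gripper's body presses on something with over 40 N, if the wrist force passes 120 N, or if a joint passes its speed limit or range.

## Working session

There is one attempt and no reset: what is moved stays moved. The work goes in short steps, each a Python script; the robot and the scene stay as the last script left them, time stands still between calls to the robot, and variables do not carry over. Pictures are saved under pics/ and viewed, at most 10 in all, crops included, and the job is handed in when it is done.

```bash
mkdir -p pics; python3 - <<'E'
from bench import manip, effector, viewer
import cv2
for n in("side","top"):
    cv2.imwrite(f"pics/{n}0.png",viewer.get_image(n)[:,:,::-1]); print(n,viewer.get_calibration(n))
print(manip.current_clock(),manip.current_tool_pos(),manip.current_tcp_rot(),manip.current_finger_gap())
E
```

```text
side {'vfov': 47.16121774382618, 'cx': 323.8613360405127, 'cy': 234.70165283096776, 'dist_coeffs': array([0.00212806, 0.        , 0.        , 0.        , 0.        ]), 'eye': array([-0.04845711,  0.79846933,  0.8089065 ]), 'attitude': array([-0.27705423,  0.85107845, -0.4259191 ,  0.13228509])}
top {'vfov': 50.70754354986006, 'cx': 318.51514969984754, 'cy': 240.24084369443042, 'dist_coeffs': array([0.00240652, 0.        , 0.        , 0.        , 0.        ]), 'eye': array([ 0.39809804, -0.01535839,  1.38184224]), 'attitude': array([ 0.71340339, -0.69921513,  0.03118446, -0.03437057])}
0.1 [ 0.14534519 -0.63290362  0.22579025] [ 9.93630141e-01  1.12687142e-01 -8.31379362e-05 -8.62591940e-04] 0.09142757568391689
```

View pics/side0.png

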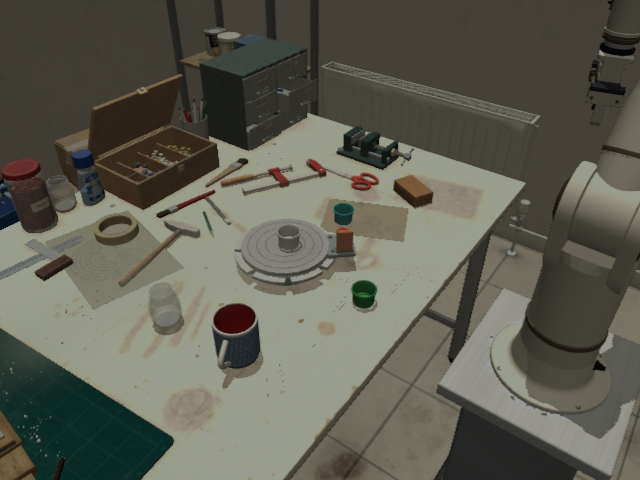

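View pics/top0.png

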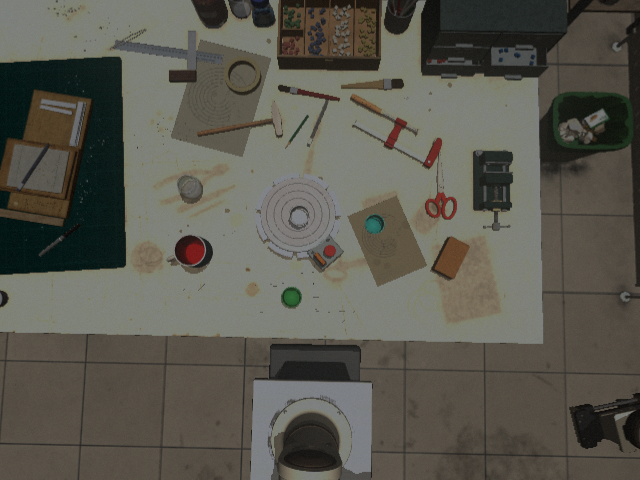

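The side view shows the disc at about (287,248) with the tub at (289,236) and the orange plate at (344,239); the plate hides the plunger. In the top view the disc and tub are at about (299,217), the red cap at (330,251) and the plate at (319,257). The tub could be the white one at (299,217), the turquoise one at (374,224) or the green one at (291,297). Only the white one on the disc fits. For the jar, the one meant is at (190,188), near the table. I'll measure these and check them in a crop.

```bash
cat > h.py <<'E'
import numpy as np, cv2
from scipy.spatial.transform import Rotation as R
from bench import manip, effector, viewer
def ray(n,uv):
    c=viewer.get_calibration(n); f=240/np.tan(np.radians(c['vfov']/2))
    K=np.array([[f,0,c['cx']],[0,f,c['cy']],[0,0,1]])
    p=cv2.undistortPoints(np.array([[uv]],float),K,c['dist_coeffs'])[0,0]
    return c['eye'],R.from_quat(c['attitude']).apply([p[0],p[1],1])
def onz(n,uv,z):
    e,d=ray(n,uv); return e+d*(z-e[2])/d[2]
def blob(im,lo,hi,roi):
    x0,y0,x1,y1=roi; h=cv2.cvtColor(im[y0:y1,x0:x1],cv2.COLOR_RGB2HSV)
    m=cv2.inRange(h,np.array(lo),np.array(hi))
    n,l,s,c=cv2.connectedComponentsWithStats(m)
    return [(s[i,4],c[i]+[x0,y0]) for i in range(1,n) if s[i,4]>8]
E
python3 - <<'E'
from h import *
im=viewer.get_image("top"); c=im[185:275,250:370]
cv2.imwrite("pics/crop.png",cv2.resize(c[:,:,::-1],None,fx=6,fy=6,interpolation=cv2.INTER_CUBIC))
roi=(300,235,345,275)
for lo,hi in (((0,120,60),(5,255,255)),((174,120,60),(180,255,255)),((7,120,60),(18,255,255))):
    for a,p in blob(im,lo,hi,roi): print(lo,a,p,onz("top",p,.072),onz("top",p,.098))
# tub + disc
g=cv2.cvtColor(im,cv2.COLOR_RGB2GRAY)
print(onz("top",(299,217),.044),onz("top",(299,217),.081))
for y in(245,250,255): print([tuple(map(int,im[y,x])) for x in range(312,340,3)])
E
```

```text
(0, 120, 60) 98 [329.53061224 250.20408163] [ 0.49449479 -0.03728965  0.072     ] [ 0.49258134 -0.03685432  0.098     ]
(7, 120, 60) 51 [319.58823529 258.31372549] [ 0.4729385  -0.01194291  0.072     ] [ 0.47145294 -0.0120107   0.098     ]
[0.5836081  0.04518698 0.044     ] [0.57847754 0.04351251 0.081     ]
[(128, 130, 130), (126, 126, 126), (102, 105, 102), (99, 101, 97), (96, 99, 95), (105, 88, 86), (110, 52, 50), (95, 89, 88), (98, 99, 99), (120, 121, 111)]
[(88, 89, 87), (95, 98, 93), (96, 98, 96), (99, 101, 97), (82, 40, 36), (123, 43, 38), (123, 44, 40), (124, 44, 40), (97, 99, 97), (95, 98, 95)]
[(99, 102, 99), (109, 58, 35), (126, 76, 41), (98, 101, 97), (59, 61, 58), (95, 42, 39), (113, 44, 39), (80, 50, 47), (96, 99, 95), (79, 77, 75)]
```

View pics/crop.png

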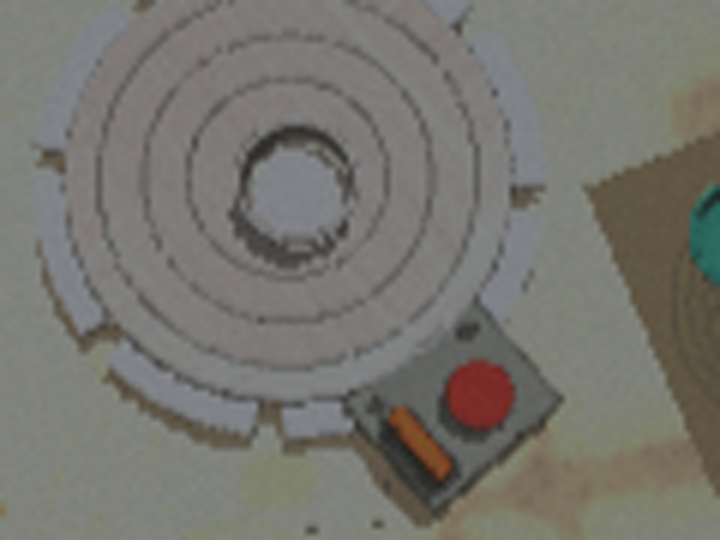

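The crop confirms the white tub on the disc, the red cap at crop (480,395) and the plate at (420,443), on the cap's clockwise side. The rings are centred near crop (288,178), which is full-picture (298,214.7). Next I check the geometry and plan the IK.

```bash
cat >> h.py <<'E'
C=onz("top",(298.1,214.8),.044)[:2]
cap=np.array([.4945,-.0373]); TH0=np.arctan2(*(cap-C)[::-1])
C=cap-.130*np.array([np.cos(TH0),np.sin(TH0)])   # trust cap, known radius
SGN=1
def pose(a,off,z,sgn=None):
    """table angle a (cw), tip offset 'off' m cw of cap axis"""
    t=TH0-a; r=np.array([np.cos(t),np.sin(t),0]); cw=np.array([r[1],-r[0],0])
    p=np.array([*C,z])+.130*r+off*cw
    y=(sgn or SGN)*r; zz=np.array([0,0,-1.]); x=np.cross(y,zz)
    return p,R.from_matrix(np.c_[x,y,zz]).as_quat()
E
python3 - <<'E'
from h import *
c0=onz("top",(298.1,214.8),.044)[:2]
print(c0,C,np.linalg.norm(cap-c0),np.degrees(TH0))
t=onz("top",(319.6,258.3),.098)[:2]-cap; r=(cap-C)/.13; print("plate along r, cw",t@r,t@[r[1],-r[0]])
for s in(1,-1):
    for a in(0,.4,.83):
        for z in(.06,.15):
            q=manip.solve_ik(*pose(a,.008,z,s)); print(s,a,z,None if q is None else np.round(q,2))
E
```

```text
[0.58947396 0.04772675] [0.591356   0.04941168] 0.12747392291326096 -138.16306397263216
plate along r, cw 0.0002958665940646761 0.034169020217452245
1 0 0.06 [ 0.22  0.45 -0.25  2.07  0.18  0.64 -2.56]
1 0 0.15 [-0.38  0.31  0.46  2.04 -0.18  0.83 -2.23]
1 0.4 0.06 [-0.61  0.48  0.63  2.15 -0.46  0.65 -2.47]
1 0.4 0.15 [-0.86  0.35  0.91  2.1  -0.37  0.85 -2.54]
1 0.83 0.06 [ 0.77  0.89 -1.3   2.1   1.04  1.05  1.95]
1 0.83 0.15 [ 0.81  0.6  -1.29  2.05  0.69  1.03  2.21]
-1 0 0.06 [ 0.66  0.58 -0.81  2.06  0.61  0.76  0.21]
-1 0 0.15 [ 0.98  0.63 -1.26  2.    0.7   1.05  0.12]
-1 0.4 0.06 [ 0.64  0.57 -0.88  2.11  0.66  0.75 -0.34]
-1 0.4 0.15 [ 0.89  0.54 -1.22  2.05  0.62  0.98 -0.32]
-1 0.83 0.06 [ 0.68  0.72 -1.12  2.1   0.87  0.89 -1.06]
-1 0.83 0.15 [ 0.74  0.5  -1.16  2.05  0.57  0.96 -0.82]
```

The plate sits 34.2 mm clockwise of the cap (34 expected) and the cap is 127.5 mm from the centre (130 given), so the measurements agree. I use SGN=-1, which stays well inside the joint ranges.

```bash
sed -i 's/^SGN=1/SGN=-1/' h.py; python3 - <<'E'
from h import *
effector.close(5)
manip.move_pose(*pose(0,.008,.16))
p,o=pose(0,.008,.080); manip.servo_line(p,o,.12)
print(manip.current_clock(),manip.current_tool_pos()-p,manip.current_force(),manip.current_finger_gap())
for z in(.073,.070,.066,.062,.061,.060):
    manip.servo_line(pose(0,.008,z)[0],o,.04); f=manip.current_force()
    print(z,np.round(manip.current_tool_pos(),4),np.round(f,1))
    if f[2]>14: break
cv2.imwrite("pics/s1.png",viewer.get_image("side")[180:300,240:400,::-1].repeat(4,0).repeat(4,1))
print(manip.current_clock())
E
```

```text
4.875 [0.00042467 0.0002888  0.00044602] [0.19511739 0.7914782  0.59968904] 0.0002419469809951499
0.073 [ 0.4891 -0.0315  0.073 ] [-0.  -0.6 -0.5]
0.07 [ 0.4896 -0.0313  0.0702] [ 0.8 -0.2  3. ]
0.066 [ 0.4896 -0.0313  0.0662] [ 0.8 -0.1  4.5]
0.062 [ 0.4896 -0.0312  0.0623] [0.4 0.1 5. ]
0.061 [ 0.4896 -0.0312  0.0615] [-0.4 -0.8  6.7]
0.06 [ 0.4896 -0.0313  0.061 ] [-1.4 -1.2 11.6]
6.5
```

View pics/s1.png

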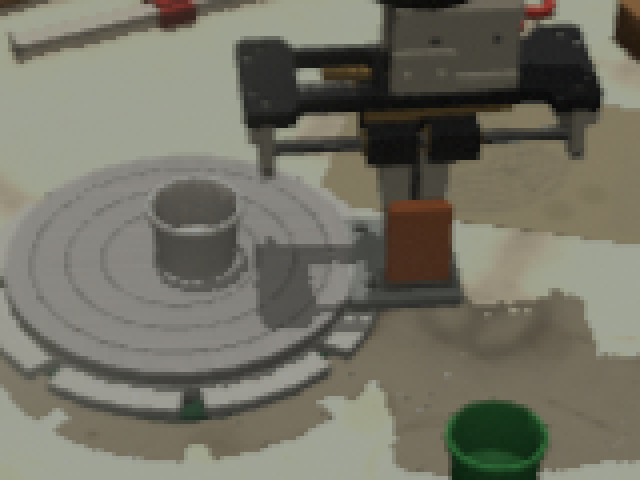

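The side view shows the shut fingertips on the cap behind the plate (crop (415,190)), well clear of the tub. The cap is at its hard stop: z is 0.061 and the force has jumped to 11.6 N. Now I drag it clockwise part of the way.

```bash
python3 - <<'E'
from h import *
for a in np.arange(.05,.41,.05):
    p,o=pose(a,.008,.0598); manip.servo_line(p,o,.05)
    print(round(a,2),np.round(manip.current_tool_pos()-p,4),np.round(manip.current_force(),1))
p,o=pose(.40,.008,.085); manip.servo_line(p,o,.1)
im=viewer.get_image("top")
cv2.imwrite("pics/t2.png",cv2.resize(im[185:275,250:370,::-1],None,fx=5,fy=5))
s=viewer.get_image("side")
cv2.imwrite("pics/s2.png",cv2.resize(s[180:300,230:390,::-1],None,fx=4,fy=4))
print(manip.current_clock(),manip.current_force(),blob(im,(7,120,60),(18,255,255),(280,230,345,280)),blob(s,(5,120,60),(14,255,255),(290,200,400,300)))
E
```

```text
0.05 [0.0003 0.0003 0.0011] [-2.4 -1.2 14. ]
0.1 [0.0003 0.0003 0.0011] [-2.1 -0.9 13.1]
0.15 [0.0003 0.0004 0.0011] [-2.4 -1.3 13.2]
0.2 [0.0003 0.0004 0.0011] [-1.8 -0.2 13.8]
0.25 [0.0003 0.0005 0.0011] [-1.9  0.  15. ]
0.3 [0.0003 0.0006 0.0011] [-2.  -0.3 14.3]
0.35 [0.0004 0.0006 0.0011] [-2.5 -0.2 14.5]
0.4 [0.0004 0.0007 0.0011] [-2.1  0.7 15. ]
9.2667 [-0.16321635  0.34069901  0.78248343] [] [(np.int32(325), array([336.55384615, 253.93846154]))]
```

View pics/s2.png

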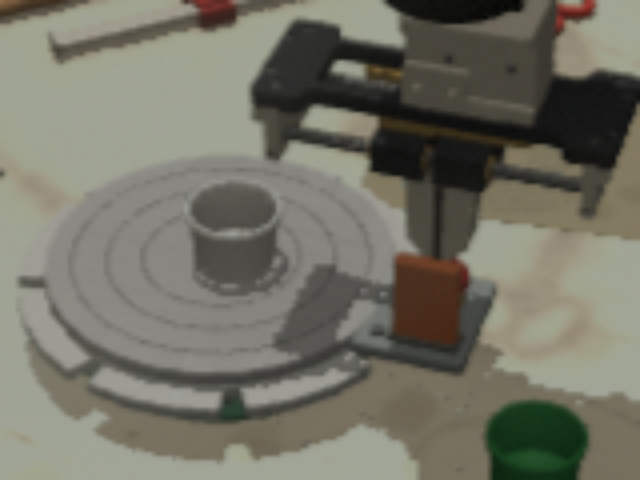

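The plate and ear have turned about 0.4 rad: the plate is at crop (428,298), with the red cap just behind it at (462,275), and the tub is still in the middle. Now I push on the plate with the cap free, stopping when it locks.

```bash
python3 - <<'E'
from h import *
p,o=pose(.40,.012,.080); manip.servo_line(p,o,.1)
n=0
for a in [*np.arange(.42,.71,.04),*np.arange(.71,.86,.01)]:
    p,o=pose(a,.0195,.080); manip.servo_line(p,o,.04)
    t=TH0-a; f=manip.current_force(); ft=-f[:2]@[np.sin(t),-np.cos(t)]
    print(round(a,2),np.round(manip.current_tool_pos()-p,4),round(ft,1),np.round(f,1))
    if ft>9: break
print(manip.current_clock())
cv2.imwrite("pics/s3.png",cv2.resize(viewer.get_image("side")[180:300,230:390,::-1],None,fx=4,fy=4))
E
```

```text
0.42 [-0.0001  0.0005  0.0001] -0.5 [-1.2  0.1 -0.6]
0.46 [-0.      0.0002  0.0001] -0.0 [0.1 0.1 0.5]
0.5 [0.0001 0.0001 0.    ] 1.7 [ 0.9 -1.6  0.6]
0.54 [0.0001 0.0001 0.0001] 1.5 [ 0.5 -1.5  0.2]
0.58 [0.0001 0.0002 0.    ] 0.7 [ 0.1 -0.7 -1.5]
0.62 [0.     0.0002 0.    ] 1.7 [ 0.7 -1.6  0.6]
0.66 [0.     0.0002 0.    ] 0.4 [ 1.2 -0.3 -0.1]
0.7 [0.     0.0002 0.    ] 0.4 [-0.6 -0.4 -1.2]
0.71 [-0.0001 -0.0002 -0.0001] 2.2 [ 0.1 -2.2  0.4]
0.72 [-0.0001 -0.0001 -0.0001] 2.1 [ 0.1 -2.1  0.1]
0.73 [-0.      0.0001 -0.    ] 2.1 [ 0.8 -2.1 -0.9]
0.74 [ 0.      0.0002 -0.    ] 1.9 [-0.4 -1.9 -0.7]
0.75 [0.0001 0.0002 0.    ] 2.0 [ 0.5 -2.  -1. ]
0.76 [0.0002 0.0007 0.0001] 1.4 [ 0.1 -1.4 -1. ]
0.77 [0.0001 0.0003 0.0001] 0.6 [ 0.3 -0.6  0.3]
0.78 [-0.0002 -0.0006 -0.    ] 4.1 [-0.6 -4.1  2.4]
0.79 [-0.0005 -0.0015 -0.0002] 6.9 [-2.3 -6.8  4. ]
0.8 [-0.0007 -0.0025 -0.0002] 8.7 [-2.7 -8.6  4.8]
0.81 [-0.001  -0.0036 -0.0003] 12.1 [ -2.8 -11.9   6.2]
14.65
```

View pics/s3.png

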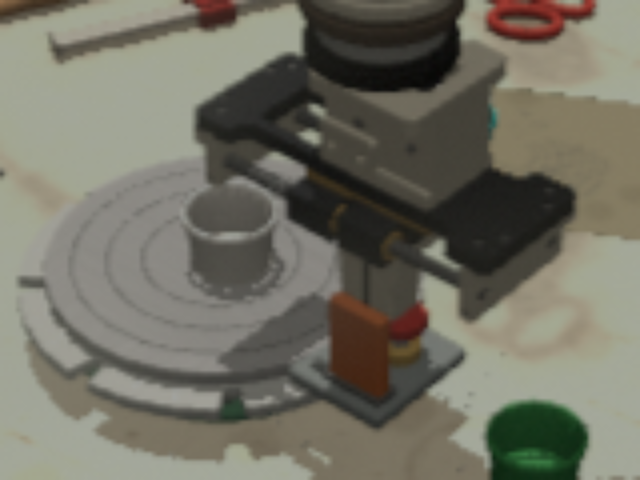

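The table has stopped against a firm 12 N. The cap at crop (407,325) stands up with its brass stem showing. I back off, lift away and check.

```bash
python3 - <<'E'
from h import *
p,o=pose(.785,.006,.080); manip.servo_line(p,o,.08)
p,o=pose(.785,.006,.16); manip.servo_line(p,o,.12)
manip.movej([1.3,.3,-.5,1.55,.2,1.138,-.21])
im=viewer.get_image("top"); s=viewer.get_image("side")
for lo,hi in (((0,120,60),(5,255,255)),((7,120,60),(18,255,255))):
    for A,q in blob(im,lo,hi,(270,235,345,285)):
        P=onz("top",q,.072)[:2]-C; print(A,q,"r",np.linalg.norm(P),"angle",(TH0-np.arctan2(P[1],P[0]))%(2*np.pi))
cv2.imwrite("pics/f.png",np.hstack([cv2.resize(i,(400,300)) for i in(im[170:290,230:390,::-1],s[180:300,230:390,::-1])]))
print(manip.current_clock(),manip.current_force())
E
```

```text
99 [292.94949495 262.18181818] r 0.13002282189727019 angle 0.7867743036619324
52 [278.98076923 260.75      ] r 0.13411854850236923 angle 1.0612820438865818
18.25 [0.41715777 0.20967184 0.15344563]
```

View pics/f.png

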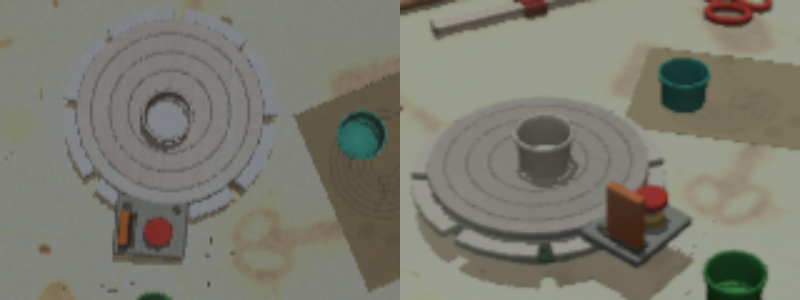

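The table is at 0.787 rad with the plunger up in the next hole. The tub stands in the middle and the arm is clear.

```bash
python3 -c "
from bench import manip
print(manip.hand_in())"
```

```text
the job is handed in; nothing more can be done
None
```

The job is handed in: I pressed the plunger to its stop and turned the table clockwise to the very next hole (measured 0.787 rad), where the plunger sprang up and locked it, with the tub still standing in the middle of the table.

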